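# Pack the sample tote

## Task

Pack the dark blue case, the amber bottle and the white jar with the blue cap side by side into the grey open tote, all resting flat on its floor: the case standing on its long edge as it stands now, the bottle and the jar upright. They only just fit, with the case along one long wall. Keep the bottle and the jar upright all the way, set everything down gently rather than dropping it, and leave the other things on the bench where they are.

Things in the scene. Friction and masses are not known exactly. Their poses are not given: they have to be found in the camera images.
- tote: grey open box with a paper label on each end, fixed to the bench. Inside 100 mm along its x, 134 mm along its y (the long way); walls 5 mm thick, rim 40 mm above the bench (35 mm above its floor), outside 110 x 144 mm (a rolled rim adds 4 mm all round). Origin: centre of its underside, on the bench; z up.
- tote_in (a point): centre of the tote's inner floor, 5 mm above the tote's origin; same axes as the tote. A square wall pillar as high as the room stands behind the tote: its nearest edge is at about x = 0.60, y = 0.085 m (from there its faces run back at 30 degrees off y to the left and 30 degrees off x to the right), so keep the arm's wrist clear of it when crossing.
- case: dark blue shut case standing on its long edge: 126 mm long (its own y axis, level), 30 mm thick (its own z axis, level), about 65 mm tall (its own x axis, which points straight down). Origin: in one of the two large faces, 33 mm above the edge it stands on. About 0.16 kg. Pinch it across its 30 mm thickness near the top, with the fingertips higher than the tote's rim.
- case_mid (a point): middle of the case, 32 mm above the edge it stands on; axes as case.
- amber_bottle: round amber bottle with a black cap: body 60 mm diameter, 118 mm tall; the shoulder narrows to the cap, which is 34 mm diameter and takes the top 20 mm (98 to 118 mm). Origin: centre of its underside; z up. About 0.3 kg. It can be lifted by the body or by the cap.
- white_jar: round white plastic jar with a blue ribbed screw cap: body 58 mm diameter up to 74 mm, 108 mm tall; the cap is 52 mm diameter and takes the top 24 mm (84 to 108 mm). Origin: centre of its underside; z up. About 0.25 kg. It can be lifted by the body or by the cap.
- closed_tin: grey closed round sample tin, 59 mm diameter x 36 mm; a bystander, at the back. Leave it where it is.
- wash_bottle: white squeeze bottle with a red bent spout, 63 mm diameter, 204 mm tall; a bystander, at the back. Leave it where it is.
- beaker: empty glass beaker, 70 mm diameter x 92 mm; a bystander, back left. Leave it where it is.
- marker: white marker pen with black cap, 134 mm long; a bystander, right. Leave it where it is.
Not all that is in view belongs to the job. What is shaped like the amber_bottle but turquoise or yellow is not meant. Leave any purple or turquoise look-alike of the white_jar alone.

How it is judged:
By the outcome, as a careful person would: the job done as asked, in the order asked, and still so for the second after the job is handed in, with the robot touching nothing.
It also fails if it takes over 67 s, if anything falls off the work surface, if the arm or the gripper's body presses on something with over 40 N, if the wrist force passes 120 N, or if a joint passes its speed limit or range.

## Robot

A 6-joint arm with a two-finger parallel gripper is mounted at the origin on a cart in front of the work surface, level with it; the furniture and walls round the work are solid. World frame = base frame: x ahead of the robot, y to its left, z up, the work surface at z = 0. Lengths are in m, angles in rad, forces in N, time in s.
With the tool pointing down it reaches from about 0.325 to 0.775 m from the base axis. Payload 5.5 kg.
Tool frame: the origin (TCP) lies midway between the tips of the shut fingers; the grasp point (between the pads) lies 19 mm behind it; z points along the fingers, y is the line along which they close (so a half turn about z gives the same grasp; the last joint's range is limited). The gripper opens to 85 mm and grips with 20 to 120 N. Pads are 22 mm wide; open, the fingers measure 114 mm over their backs; the gripper's body (76 mm by 85 mm) begins 54 mm behind the grasp point. The pads swing forward as they close: fully open they stand 13 mm farther back than shut.
Start: joints at [-1.406, 0.091, 1.231, -0, 1.82, -0.057], TCP at [0.132, -0.585, 0.231] pointing down, gripper open.
Joint ranges: [-2.87, 2.87], [-0.86, 2.18], [0.17, 2.46], [-1.51, 4.65], [0.06, 2.69], [-2.65, 2.65]. Speed limits (rad/s): [2.57, 2.57, 3.01, 3.14, 3.14, 3.14].

## Interface

Orientations are given as a rotation vector (axis times angle).
In Python, from bench import * gives the robot as it stands. The module is installed in compiled form; this text tells all that it offers.
- The arm moves only by the shell command python3 -m jog 'ROWS'. ROWS is JSON, a list of rows, each an object of numbers: "claw": the finger opening in m, from 0 to 0.0854; "tx", "ty", "tz": the shift along the tool's x, y, z in m; "wx", "wy", "wz": the turn, a rotation vector about the tool's x, y, z in degrees. A call has 1 to 12 rows; each row shifts and turns the commanded pose from where the row before left it, along the tool's axes as they then stand; what a row does not reach is not made up. A row lasts 1/10 s, in which the tool goes at most 50 mm and 8.59 degrees, less where a joint would pass 70% of its speed; a pose out of reach is approached as far as the arm can. A call is refused whole if a number of a shift passes 0.05 or a number of a turn 8.59, either way. A call with a gripper value outside its range is refused whole. The fingers move at their own pace and stop on an object; the grip force is fixed at half the most. Time passes only in rows, so rows that do not move let the fingers close. It gives the time, the measured TCP pose, the force, the opening and the grip force at its end, in the units of the state.
- state(): the state, without advancing time (a new reading comes with each control period).
- camera(name): name is "scene" or "top" or "wrist"; returns the picture (420x560x3 uint8, red, green, blue); there is no depth.
- camera_info(name): a dict with "fx", "fy", "cx", "cy" (pixels), "position" and "orientation" of the camera in the world. Camera axes: x right, y down, z forward; pixel columns grow to the right and rows downward; lengths in m; the calibration is good to about 2 mm. A picture is of the moment at which its call begins: read the wrist's pose just before it. camera_info takes no time and is no camera call; for the wrist camera it gives the pose at the moment of the call.
- job_done(): hands the job in; it is judged then, once.
The state is a dict: "time_s": time; "q": joint angles; "qvel": joint speeds; "tau": joint torques, N m; "tool_pos": TCP position; "tcp_rot": TCP orientation; "wrist_force": force on the tool from outside, world axes, zero at the start; "wrist_torque": the same for the moment, N m; "grip_width": opening from 0.0 (shut) to 1.0 (fully open); "finger_force": force on a finger pad.
Only numpy, scipy, OpenCV 4.12 (cv2) and the standard library are available. Lean on these libraries where they do the work, as an engineer would, in place of code of your own. Each camera call takes 0.05 s, during which the arm holds its last target. There are 200 camera calls.

## Working session

There is one attempt and no reset: what is moved stays moved. The work goes in short steps, Python scripts to look and compute and a shell command to move; the robot and the scene stay as the last step left them, time stands still between calls to the robot, and variables do not carry over. Pictures are saved under pics/ and viewed, at most 10 in all, crops included, and the job is handed in when it is done.

```bash
mkdir -p pics; python3 - <<'E'
from bench import *
import cv2
s=state();print({k:s[k] for k in('time_s','tool_pos','tcp_rot','grip_width')})
for n in('scene','top'):
    im=camera(n);cv2.imwrite(f'pics/{n}0.png',im[:,:,::-1]);print(n,camera_info(n))
E
```

```text
{'time_s': 0.0, 'tool_pos': array([ 0.13192351, -0.5850139 ,  0.23011859]), 'tcp_rot': array([-3.12029851e+00, -3.47439512e-01,  2.00897959e-04]), 'grip_width': 1.0004822455196396}
scene {'fx': 419.19409954639264, 'fy': 419.19409954639264, 'cx': 282.9522717472975, 'cy': 210.06951906509485, 'position': array([ 0.05585336, -0.59260435,  1.16488836]), 'orientation': array([-2.46610667,  0.88411995, -0.22796949])}
top {'fx': 440.39420335433834, 'fy': 440.39420335433834, 'cx': 273.5907928302412, 'cy': 212.54522225928744, 'position': array([ 0.37989433, -0.04367933,  1.260316  ]), 'orientation': array([-2.2043007 ,  2.14962871, -0.09781627])}
```

View pics/scene0.png

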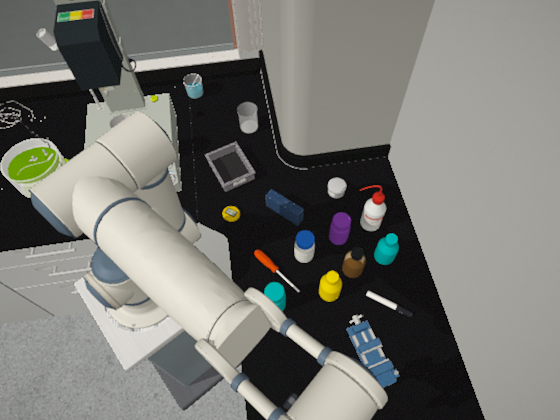

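View pics/top0.png

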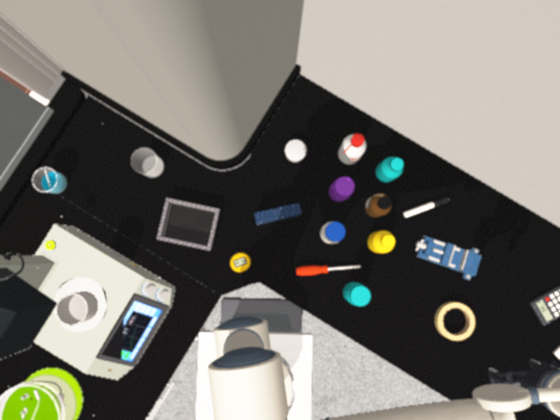

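Scene view candidates: amber/black-cap bottle (353,263), with look-alikes yellow (330,286), turquoise (387,249) and (275,296). White jar with blue cap (304,246), with the purple jar (341,228) and wash bottle (373,212) as possible confusions. The case is at (285,206) and the tote at (230,166). I choose by colour and check in one close crop composite.

```bash
python3 - <<'E'
import cv2,numpy as np
s=cv2.imread('pics/scene0.png');t=cv2.imread('pics/top0.png')
# scene x195-395,y130-280 ; top x150-400,y175-... 
a=cv2.resize(s[135:285,195:395],None,fx=4,fy=4,interpolation=cv2.INTER_CUBIC)
b=cv2.resize(t[180:255,150:400],None,fx=3.2,fy=3.2,interpolation=cv2.INTER_CUBIC)
cv2.imwrite('pics/cs.png',a);
b=cv2.resize(t[170:260,150:400],None,fx=3.2,fy=3.2,interpolation=cv2.INTER_CUBIC);cv2.imwrite('pics/ct.png',b)
E
```

```text
(no output)
```

View pics/cs.png

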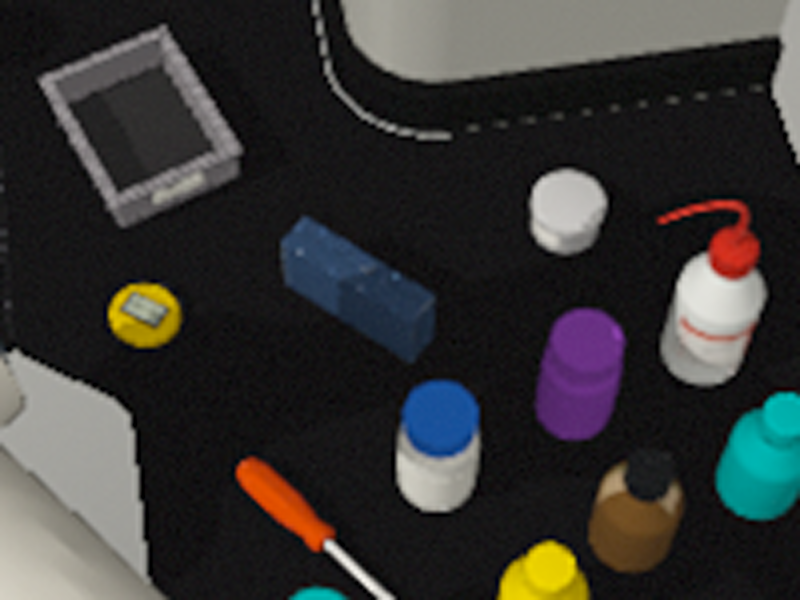

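View pics/ct.png

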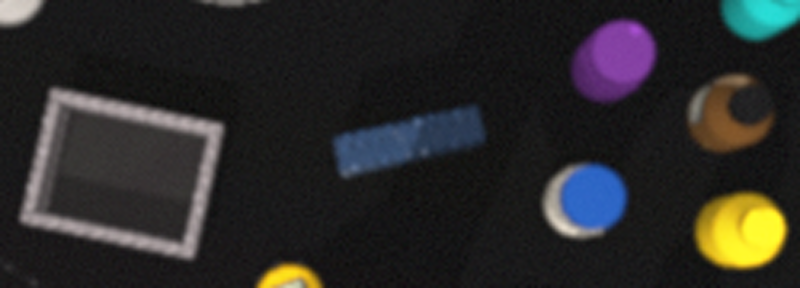

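The crops confirm: amber bottle with black cap at crop pixel (640,510), white jar with blue cap at (440,445), case at (358,288) and tote at (140,125). I triangulate rim corners, case top corners and cap tops.

```bash
cat > h.py <<'E'
import numpy as np,cv2
from scipy.spatial.transform import Rotation as R
def K(i): return np.array([[i['fx'],0,i['cx']],[0,i['fy'],i['cy']],[0,0,1.]])
def proj(i,X): 
    c=(np.atleast_2d(X)-i['position'])@R.from_rotvec(i['orientation']).as_matrix(); c=c@K(i).T; return c[:,:2]/c[:,2:]
def ray(i,uv): 
    d=R.from_rotvec(i['orientation']).as_matrix()@np.linalg.inv(K(i))@[uv[0],uv[1],1]; return i['position'],d/np.linalg.norm(d)
def atz(i,uv,z):
    p,d=ray(i,uv); return p+d*(z-p[2])/d[2]
def tri(obs):
    A=np.zeros((3,3));b=np.zeros(3);rs=[ray(i,uv) for i,uv in obs]
    for p,d in rs: M=np.eye(3)-np.outer(d,d);A+=M;b+=M@p
    X=np.linalg.solve(A,b);return X,[1e3*np.linalg.norm(np.cross(d,X-p)) for p,d in rs]
E
python3 - <<'E'
from bench import *; from h import *
T=camera_info('top');S=camera_info('scene')
ft=lambda p:(150+(p[0]+.5)/3.2-.5,170+(p[1]+.5)/3.2-.5); fs=lambda p:(195+(p[0]+.5)/4-.5,135+(p[1]+.5)/4-.5)
D={'tFL':((53,88),(163,27)),'tFR':((222,124),(240,155)),'tNR':((192,258),(123,225)),'tNL':((22,220),(40,78)),
'cFL':((333,140),(305,217)),'cFR':((478,106),(435,295)),'cNR':((485,142),(418,322)),'cNL':((343,178),(283,243)),
'jar':((594,197),(441,412)),'amb':((749,102),(651,468))}
H={'t':.04,'c':.065,'j':.108,'a':.118}
for k,(a,b) in D.items():
    X,r=tri([(T,ft(a)),(S,fs(b))]);z=H[k[0]]
    print(k,X.round(4),np.round(r,1),'top@z',atz(T,ft(a),z)[:2].round(4),'sc@z',atz(S,fs(b),z)[:2].round(4))
print(camera_info('wrist'))
E
```

```text
tFL [0.5211 0.2565 0.0423] [2.2 2.2] top@z [0.5232 0.256 ] sc@z [0.5202 0.2594]
tFR [0.4936 0.1099 0.034 ] [2.8 2.8] top@z [0.4954 0.1077] sc@z [0.4888 0.1075]
tNR [0.3807 0.1324 0.0104] [2.2 2.2] top@z [0.3788 0.1294] sc@z [0.3742 0.1126]
tNL [0.4064 0.2771 0.0441] [1.4 1.4] top@z [0.4078 0.2774] sc@z [0.4065 0.2811]
cFL [0.4814 0.0097 0.0675] [0.2 0.2] top@z [0.4818 0.0097] sc@z [0.4822 0.0112]
cFR [ 0.5124 -0.1122  0.0716] [1.1 1.1] top@z [ 0.514  -0.1131] sc@z [ 0.5142 -0.1088]
cNR [ 0.4845 -0.1204  0.071 ] [2. 2.] top@z [ 0.4833 -0.1197] sc@z [ 0.4886 -0.1187]
cNL [ 0.4501 -0.0006  0.0726] [1. 1.] top@z [4.496e-01 3.000e-04] sc@z [0.4537 0.003 ]
jar [ 0.4357 -0.2059  0.1127] [0.9 0.9] top@z [ 0.4367 -0.207 ] sc@z [ 0.4365 -0.2037]
amb [ 0.5168 -0.3314  0.1161] [0.4 0.4] top@z [ 0.5169 -0.3311] sc@z [ 0.5156 -0.3317]
{'fx': 346.013438981198, 'fy': 346.013438981198, 'cx': 281.0286716097253, 'cy': 211.6398041762326, 'position': array([ 0.20877522, -0.56767358,  0.37399997]), 'orientation': array([ 2.25448755, -1.80168024, -0.28467331])}
```

```bash
python3 -m jog '[{"tx":0.02,"ty":-0.027,"tz":-0.004},{"tx":0.02,"ty":-0.027,"tz":-0.004},{"tx":0.02,"ty":-0.027,"tz":-0.004},{"tx":0.02,"ty":-0.027,"tz":-0.004},{"tx":0.02,"ty":-0.027,"tz":-0.004},{"tx":0.02,"ty":-0.027,"tz":-0.004},{"tx":0.02,"ty":-0.027,"tz":-0.004},{"tx":0.02,"ty":-0.027,"tz":-0.004},{"tx":0.02,"ty":-0.027,"tz":-0.004},{"tx":0.02,"ty":-0.027,"tz":-0.004},{"tx":0.02,"ty":-0.027,"tz":-0.004},{"tx":0.02,"ty":-0.027,"tz":-0.004}]'
python3 -m jog '[{"tx":0.02,"ty":-0.027,"tz":-0.004},{"tx":0.02,"ty":-0.027,"tz":-0.004},{"tx":0.02,"ty":-0.027,"tz":-0.004},{"tx":0.02,"ty":-0.027,"tz":-0.004},{"tx":0.02,"ty":-0.027,"tz":-0.004},{"tx":0.02,"ty":-0.027},{"wz":-8.5},{"wz":-8.5},{"wz":-8.5},{"wz":-8.5},{"wz":-8.5},{"wz":-8.5}]'
python3 -m jog '[{"wz":-8.5},{"wz":-8.5},{"wz":-8.5},{"wz":-8.5},{"wz":-7},{"wz":0}]'
python3 - <<'E'
from bench import *
import cv2,pickle
s=state();i=camera_info('wrist');im=camera('wrist');cv2.imwrite('pics/w1.png',im[:,:,::-1]);pickle.dump(i,open('w1.pkl','wb'))
print(s['time_s'],s['tool_pos'],s['tcp_rot'],s['q'],s['wrist_force'],i)
E
```

```text
0.1 [ 0.13192887 -0.5850607   0.23024284] [-3.12054300e+00 -3.47435864e-01  1.64037270e-04] [-1.40572552e+00  9.18025926e-02  1.23178263e+00 -8.86079950e-06
  1.81977826e+00 -5.66945816e-02] [0.78125703 0.63405258 0.42677478] {'fx': 346.013438981198, 'fy': 346.013438981198, 'cx': 281.0286716097253, 'cy': 211.6398041762326, 'position': array([ 0.20877522, -0.56767358,  0.37399997]), 'orientation': array([ 2.25448755, -1.80168024, -0.28467331])}invalid input at $[0]: expected keys claw, tx, ty, tz, wx, wy, wz
invalid input at $[0]: expected keys claw, tx, ty, tz, wx, wy, wz
invalid input at $[0]: expected keys claw, tx, ty, tz, wx, wy, wz
```

View pics/w1.png

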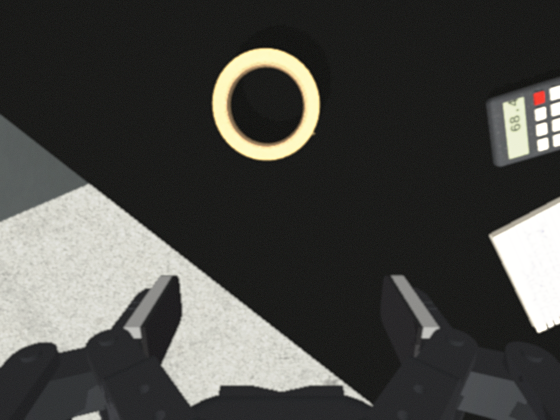

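The picture shows only tape and calculator: the calls were refused because every row needs all keys. I'll resend it with full rows, hovering short of the case.

```bash
python3 -m jog '[{"claw":0.085,"tx":0.027,"ty":-0.027,"tz":-0.005,"wx":0,"wy":0,"wz":0},{"claw":0.085,"tx":0.027,"ty":-0.027,"tz":-0.005,"wx":0,"wy":0,"wz":0},{"claw":0.085,"tx":0.027,"ty":-0.027,"tz":-0.005,"wx":0,"wy":0,"wz":0},{"claw":0.085,"tx":0.027,"ty":-0.027,"tz":-0.005,"wx":0,"wy":0,"wz":0},{"claw":0.085,"tx":0.027,"ty":-0.027,"tz":-0.005,"wx":0,"wy":0,"wz":0},{"claw":0.085,"tx":0.027,"ty":-0.027,"tz":-0.005,"wx":0,"wy":0,"wz":0},{"claw":0.085,"tx":0.027,"ty":-0.027,"tz":-0.005,"wx":0,"wy":0,"wz":0},{"claw":0.085,"tx":0.027,"ty":-0.027,"tz":-0.005,"wx":0,"wy":0,"wz":0},{"claw":0.085,"tx":0.027,"ty":-0.027,"tz":-0.005,"wx":0,"wy":0,"wz":0},{"claw":0.085,"tx":0.027,"ty":-0.027,"tz":-0.005,"wx":0,"wy":0,"wz":0},{"claw":0.085,"tx":0.027,"ty":-0.027,"tz":-0.005,"wx":0,"wy":0,"wz":0},{"claw":0.085,"tx":0.027,"ty":-0.027,"tz":-0.005,"wx":0,"wy":0,"wz":0}]' | tail -3
python3 -m jog '[{"claw":0.085,"tx":0.027,"ty":-0.027,"tz":-0.005,"wx":0,"wy":0,"wz":-8.5},{"claw":0.085,"tx":0.03,"ty":-0.022,"tz":-0.005,"wx":0,"wy":0,"wz":-8.5},{"claw":0.085,"tx":0,"ty":0,"tz":0,"wx":0,"wy":0,"wz":-8.5},{"claw":0.085,"tx":0,"ty":0,"tz":0,"wx":0,"wy":0,"wz":-8.5},{"claw":0.085,"tx":0,"ty":0,"tz":0,"wx":0,"wy":0,"wz":-8.5},{"claw":0.085,"tx":0,"ty":0,"tz":0,"wx":0,"wy":0,"wz":-8.5},{"claw":0.085,"tx":0,"ty":0,"tz":0,"wx":0,"wy":0,"wz":-8.5},{"claw":0.085,"tx":0,"ty":0,"tz":0,"wx":0,"wy":0,"wz":-8.5},{"claw":0.085,"tx":0,"ty":0,"tz":0,"wx":0,"wy":0,"wz":-8.5},{"claw":0.085,"tx":0,"ty":0,"tz":0,"wx":0,"wy":0,"wz":-8.5},{"claw":0.085,"tx":0,"ty":0,"tz":0,"wx":0,"wy":0,"wz":-7},{"claw":0.085,"tx":0,"ty":0,"tz":0,"wx":0,"wy":0,"wz":0}]' | tail -3
cat > snap.py <<'E'
import sys,cv2,pickle
from bench import *
n=sys.argv[1];s=state();i=camera_info('wrist');im=camera('wrist');cv2.imwrite(f'pics/{n}.png',im[:,:,::-1]);pickle.dump(i,open(n+'.pkl','wb'))
print(s['time_s'],s['tool_pos'],s['tcp_rot'],s['q'].round(2),s['wrist_force'].round(1),i['position'])
E
python3 snap.py w2
```

```text
wrist_force: [1.0, -0.3, -0.2]
grip_width: 0.99
finger_force: 0.0
wrist_force: [-0.2, 0.3, -1.1]
grip_width: 0.993
finger_force: 0.0
2.55 [ 0.41710575 -0.13430182  0.30102991] [-1.91730686e+00 -2.48812352e+00  1.54215647e-04] [-0.39 -0.31  1.48  0.    1.97 -0.65] [-0.2  0.3 -1.1] [ 0.3975422 -0.0581643  0.4447949]
```

View pics/w2.png

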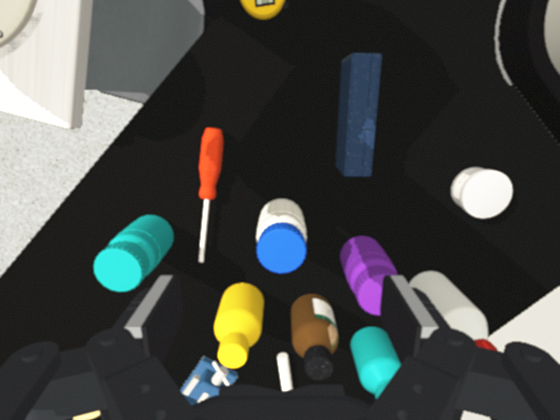

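w2 shows: the case at (360,115), the jar's blue cap at (282,247), the amber bottle's black cap at (319,361), with yellow at (235,330) and purple at (370,275) beside them. I fit silhouettes of the case and blue cap across all three views for poses and heights.

```bash
cat > fit.py <<'E'
from bench import *; from h import *; import pickle
from scipy.optimize import minimize
def mask(im,roi,hue,smin,vmin):
    h=cv2.cvtColor(im,cv2.COLOR_BGR2HSV); m=cv2.inRange(h,(hue[0],smin,vmin),(hue[1],255,255)); k=np.zeros_like(m);a,b,c,d=roi;k[b:d,a:c]=m[b:d,a:c]
    k=cv2.morphologyEx(k,cv2.MORPH_CLOSE,np.ones((5,5)))
    n,l,st,_=cv2.connectedComponentsWithStats(k); return l==1+np.argmax(st[1:,4])
def sil(i,P,sh):
    p=cv2.convexHull(proj(i,P).astype(np.float32)); m=np.zeros(sh,np.uint8); cv2.fillConvexPoly(m,np.round((p*16)).astype(np.int32),255,cv2.LINE_AA,4); return m/255.
def box(x,y,yaw,zt,z0=0,L=.126,W=.030):
    c,s=np.cos(yaw),np.sin(yaw); return np.array([[x+c*a-s*b,y+s*a+c*b,z] for a in(-W/2,W/2) for b in(-L/2,L/2) for z in(z0,zt)])
def cyl(x,y,z0,z1,r):
    t=np.linspace(0,2*np.pi,40); return np.array([[x+r*np.cos(a),y+r*np.sin(a),z] for a in t for z in(z0,z1)])
def fit(f,x0,views,scale):
    g=lambda u:sum(np.abs(sil(i,f(*(x0+u*scale)),m.shape)-m).sum()/m.sum() for i,m in views)
    r=min((minimize(g,u0,method='Nelder-Mead',options=dict(initial_simplex=np.vstack([u0,u0+np.eye(len(x0))*3]),xatol=.02,fatol=1e-4)) for u0 in (np.zeros(len(x0)),-np.ones(len(x0)))),key=lambda r:r.fun)
    return x0+r.x*scale,r.fun/len(views)
E
python3 - <<'E'
from fit import *
V={n:(i,cv2.imread(f'pics/{p}.png')) for n,i,p in(('top',camera_info('top'),'top0'),('scene',camera_info('scene'),'scene0'),('w',pickle.load(open('w2.pkl','rb')),'w2'))}
R_={'top':(245,195,310,235),'scene':(255,180,312,232),'w':(325,40,400,190)}
J={'top':(315,215,350,250),'scene':(290,225,320,265),'w':(245,200,320,285)}
def go(name,f,x0,sc,rois,hue,sm,vm):
    vs={n:(V[n][0],mask(V[n][1],rois[n],hue,sm,vm)) for n in V}
    for sub in(['top','scene','w'],['top'],['scene'],['w'],['top','w']):
        print(name,sub,*[np.round(a,4) for a in fit(f,np.array(x0),[vs[n] for n in sub],np.array(sc))],[int(vs[n][1].sum()) for n in sub])
go('case',lambda x,y,a,z:box(x,y,a,z),[.482,-.056,.256,.065],[.002,.002,.01,.002],R_,(100,125),60,40)
go('cap',lambda x,y,z:cyl(x,y,z-.024,z,.026),[.4365,-.205,.108],[.002]*3,J,(105,120),150,60)
T=V['top'][0];S=V['scene'][0];W=V['w'][0]
print('amb',tri([(T,(383.7,201.5)),(S,(357.4,251.6)),(W,(319,361))]))
for z,n,uv in((.108,'purple',(614,60)),(.118,'turq',(765,8)),(.118,'yel',(764,228))):
    print(n,atz(T,(150+uv[0]/3.2,170+uv[1]/3.2),z))
E
```

```text
case ['top', 'scene', 'w'] [ 0.4851 -0.0529  0.2505  0.0624] 0.0571 [654, 754, 4797]
case ['top'] [ 0.4855 -0.054   0.2492  0.0639] 0.0635 [654]
case ['scene'] [ 0.4855 -0.0489  0.2375  0.0591] 0.0476 [754]
case ['w'] [ 0.4848 -0.0527  0.2473  0.0639] 0.0232 [4797]
case ['top', 'w'] [ 0.4853 -0.0532  0.2461  0.0626] 0.0478 [654, 4797]
cap ['top', 'scene', 'w'] [ 0.4367 -0.2066  0.1132] 0.1707 [324, 298, 2032]
cap ['top'] [ 0.4418 -0.2213  0.0284] 0.0771 [324]
cap ['scene'] [ 0.472  -0.1672  0.0135] 0.0793 [298]
cap ['w'] [ 0.4384 -0.2138  0.0931] 0.0548 [2032]
cap ['top', 'w'] [ 0.4379 -0.2125  0.0955] 0.0975 [324, 2032]
amb (array([ 0.51729389, -0.33100354,  0.11063865]), [np.float64(1.9586710782713372), np.float64(1.8071799364971728), np.float64(2.430031543340851)])
purple [ 0.54931508 -0.22302001  0.108     ]
turq [ 0.59405453 -0.3449503   0.118     ]
yel [ 0.41371624 -0.34448479  0.118     ]
```

```bash
cat > go.py <<'E'
import sys;from bench import *; from h import *
x,y,z,yaw=map(float,sys.argv[1:5]) # yaw: tool-y world angle, deg
s=state();M=R.from_rotvec(s['tcp_rot']).as_matrix();d=M.T@(np.array([x,y,z])-s['tool_pos'])
c=np.degrees(np.arctan2(M[1,1],M[0,1]));print('t',s['time_s'],'shift(tool,mm)',(d*1e3).round(1),'wz',round((c-yaw+180)%360-180,2),'tilt',np.degrees(np.arccos(-M[2,2])).round(2), 'tool z',M[:,2].round(3),'pos',s['tool_pos'].round(4),'gw',round(s['grip_width'],3),'F',s['wrist_force'].round(1),'ff',s['finger_force'])
E
python3 go.py 0.485 -0.0535 0.044 14.2
```

```text
t 2.6 shift(tool,mm) [ 61.1  86.1 257. ] wz 0.35 tilt 0.02 tool z [-0.  0. -1.] pos [ 0.4171 -0.1343  0.3011] gw 0.993 F [ 0.7  0.2 -0.3] ff 0.0
```

```bash
python3 -m jog '[{"claw":0.085,"tx":0.02,"ty":0.029,"tz":0,"wx":0,"wy":0,"wz":0.35},{"claw":0.085,"tx":0.02,"ty":0.029,"tz":0.01,"wx":0,"wy":0,"wz":0},{"claw":0.07,"tx":0.021,"ty":0.028,"tz":0.03,"wx":0,"wy":0,"wz":0},{"claw":0.07,"tx":0,"ty":0,"tz":0.04,"wx":0,"wy":0,"wz":0},{"claw":0.07,"tx":0,"ty":0,"tz":0.04,"wx":0,"wy":0,"wz":0},{"claw":0.07,"tx":0,"ty":0,"tz":0.04,"wx":0,"wy":0,"wz":0},{"claw":0.07,"tx":0,"ty":0,"tz":0.04,"wx":0,"wy":0,"wz":0},{"claw":0.07,"tx":0,"ty":0,"tz":0.02,"wx":0,"wy":0,"wz":0},{"claw":0.07,"tx":0,"ty":0,"tz":0.02,"wx":0,"wy":0,"wz":0},{"claw":0.07,"tx":0,"ty":0,"tz":0.017,"wx":0,"wy":0,"wz":0},{"claw":0.07,"tx":0,"ty":0,"tz":0,"wx":0,"wy":0,"wz":0},{"claw":0.07,"tx":0,"ty":0,"tz":0,"wx":0,"wy":0,"wz":0}]'
python3 go.py 0.485 -0.0535 0.044 14.2
```

```text
time_s: 3.8
tool_pos: [0.4851, -0.0538, 0.0444]
tcp_rot: [-1.928, -2.48, 0.0]
wrist_force: [0.4, -0.5, 0.3]
grip_width: 0.82
finger_force: 0.0
t 3.8 shift(tool,mm) [ 0.3 -0.1  0.4] wz 0.05 tilt 0.03 tool z [-0.  0. -1.] pos [ 0.4851 -0.0538  0.0444] gw 0.82 F [ 0.4 -0.5  0.3] ff 0.0
```

```bash
python3 -m jog '[{"claw":0.02,"tx":0,"ty":0,"tz":0,"wx":0,"wy":0,"wz":0},{"claw":0.02,"tx":0,"ty":0,"tz":0,"wx":0,"wy":0,"wz":0},{"claw":0.02,"tx":0,"ty":0,"tz":0,"wx":0,"wy":0,"wz":0},{"claw":0.02,"tx":0,"ty":0,"tz":0,"wx":0,"wy":0,"wz":0},{"claw":0.02,"tx":0,"ty":0,"tz":0,"wx":0,"wy":0,"wz":0},{"claw":0.02,"tx":0,"ty":0,"tz":0,"wx":0,"wy":0,"wz":0},{"claw":0.02,"tx":0,"ty":0,"tz":0,"wx":0,"wy":0,"wz":0},{"claw":0.02,"tx":0,"ty":0,"tz":0,"wx":0,"wy":0,"wz":0}]'
python3 -m jog '[{"claw":0.02,"tx":0,"ty":0,"tz":-0.005,"wx":0,"wy":0,"wz":0},{"claw":0.02,"tx":0,"ty":0,"tz":-0.015,"wx":0,"wy":0,"wz":0},{"claw":0.02,"tx":0,"ty":0,"tz":-0.02,"wx":0,"wy":0,"wz":0},{"claw":0.02,"tx":0,"ty":0,"tz":-0.02,"wx":0,"wy":0,"wz":0},{"claw":0.02,"tx":0,"ty":0,"tz":-0.02,"wx":0,"wy":0,"wz":0},{"claw":0.02,"tx":0,"ty":0,"tz":-0.02,"wx":0,"wy":0,"wz":0},{"claw":0.02,"tx":0,"ty":0,"tz":-0.02,"wx":0,"wy":0,"wz":0},{"claw":0.02,"tx":0,"ty":0,"tz":-0.01,"wx":0,"wy":0,"wz":0}]'
python3 go.py 0.42 0.05 0.174 -10.5
```

```text
time_s: 4.6
tool_pos: [0.4857, -0.054, 0.0456]
tcp_rot: [1.926, 2.48, 0.001]
wrist_force: [-1.6, -0.7, 5.7]
grip_width: 0.338
finger_force: 60.0
time_s: 5.4
tool_pos: [0.4859, -0.0539, 0.1773]
tcp_rot: [1.924, 2.479, 0.003]
wrist_force: [0.7, -0.2, -0.8]
grip_width: 0.337
finger_force: 59.3
t 5.4 shift(tool,mm) [117.  -38.1   3. ] wz 24.86 tilt 0.21 tool z [ 0.004 -0.001 -1.   ] pos [ 0.4859 -0.0539  0.1773] gw 0.337 F [ 0.7 -0.2 -0.8] ff 59.25675094127655
```

```bash
python3 -m jog '[{"claw":0.02,"tx":0.02,"ty":-0.007,"tz":-0.015,"wx":0,"wy":0,"wz":0},{"claw":0.02,"tx":0.021,"ty":-0.007,"tz":-0.015,"wx":0,"wy":0,"wz":0},{"claw":0.02,"tx":0.021,"ty":-0.007,"tz":-0.015,"wx":0,"wy":0,"wz":0},{"claw":0.02,"tx":0.021,"ty":-0.007,"tz":-0.015,"wx":0,"wy":0,"wz":0},{"claw":0.02,"tx":0.021,"ty":-0.007,"tz":-0.015,"wx":0,"wy":0,"wz":0},{"claw":0.02,"tx":0,"ty":0,"tz":0,"wx":0,"wy":0,"wz":6.2},{"claw":0.02,"tx":0,"ty":0,"tz":0,"wx":0,"wy":0,"wz":6.2},{"claw":0.02,"tx":0,"ty":0,"tz":0,"wx":0,"wy":0,"wz":6.2},{"claw":0.02,"tx":0,"ty":0,"tz":0,"wx":0,"wy":0,"wz":6.2},{"claw":0.02,"tx":0,"ty":0,"tz":0,"wx":0,"wy":0,"wz":0},{"claw":0.02,"tx":0,"ty":0,"tz":0,"wx":0,"wy":0,"wz":0}]'
python3 snap.py w3
python3 -m jog '[{"claw":0.02,"tx":0.015,"ty":0,"tz":0,"wx":0,"wy":0,"wz":0},{"claw":0.02,"tx":0.02,"ty":0,"tz":0,"wx":0,"wy":0,"wz":0},{"claw":0.02,"tx":0.015,"ty":0,"tz":0,"wx":0,"wy":0,"wz":0},{"claw":0.02,"tx":0,"ty":0,"tz":0,"wx":0,"wy":0,"wz":0},{"claw":0.02,"tx":0,"ty":0,"tz":0,"wx":0,"wy":0,"wz":0}]' | tail -1
python3 snap.py w4
python3 - <<'E'
import cv2,numpy as np
a=cv2.imread('pics/w3.png');b=cv2.imread('pics/w4.png')
c=np.hstack([a,b]);cv2.imwrite('pics/w34.png',np.hstack([cv2.convertScaleAbs(a[:, 80:480],alpha=1.5,beta=15),cv2.convertScaleAbs(b[:,80:480],alpha=1.5,beta=15)]))
E
```

```text
time_s: 6.5
tool_pos: [0.4254, 0.0383, 0.2493]
tcp_rot: [-2.411, -2.013, 0.0]
wrist_force: [-0.5, -0.1, -0.7]
grip_width: 0.341
finger_force: 59.3
6.5 [0.42542558 0.03829574 0.24926067] [-2.41138270e+00 -2.01340664e+00  2.70314570e-04] [ 0.01 -0.37  1.62  0.    1.89  0.19] [-0.5 -0.1 -0.7] [0.43978606 0.11579598 0.39302729]
finger_force: 59.3
7.05 [0.43448299 0.08734146 0.24919223] [ 2.41253223e+00  2.01218952e+00 -9.27671761e-04] [ 0.12 -0.33  1.58 -0.    1.88  0.3 ] [ 0.1  0.1 -0.5] [0.44895598 0.16486474 0.39289242]
```

View pics/w34.png

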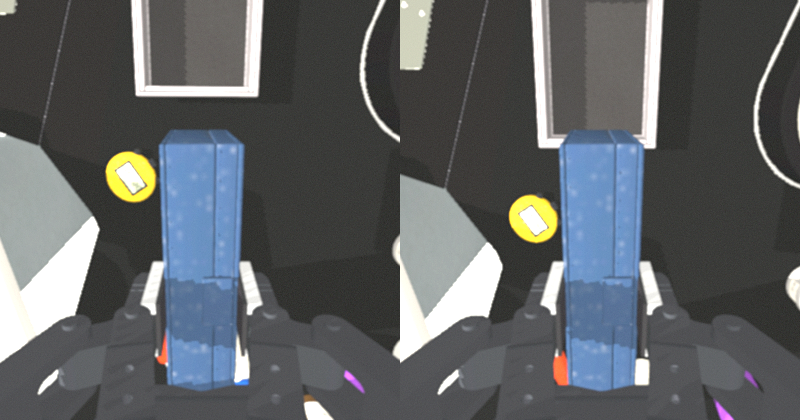

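Both views show the tote nearly aligned with the tool. Its near rim is at row ≈96 (w3) and ≈148 (w4), left edge near crop x 135 and right edge near crop x 260. The case hangs straight in the grip. I extract the rim lines at sub-pixel precision.

```bash
python3 - <<'E'
from fit import *
def edge(p,rev=False):   # outermost crossing from the outside
    p=p.astype(float); lo=np.median(p[:6]); hi=p.max(); t=(lo+hi)/2; k=np.argmax(p>t); return k-1+(t-p[k-1])/(p[k]-p[k-1])
out={}
for n,rows,bot in(('w3',range(8,80,3),96),('w4',range(8,125,3),148)):
    g=cv2.cvtColor(cv2.imread(f'pics/{n}.png'),cv2.COLOR_BGR2GRAY); i=pickle.load(open(n+'.pkl','rb'))
    c0=215 if n=='w3' else 218
    def line(pts): v=cv2.fitLine(np.float32(pts),cv2.DIST_HUBER,0,.01,.01).ravel(); return v
    L=[( (195)+edge(g[r,195:240]),r) for r in rows]; Rr=[(365-edge(g[r,365:320:-1]),r) for r in rows]
    cols=list(range(225,330,4)) if n=='w3' else list(range(226,238,2))+list(range(324,331,2))
    B=[(c,bot+14-edge(g[bot+14:bot-10:-1,c])) for c in cols]
    for z in(.04,.036,.044):
        W=[np.array([atz(i,p,z)[:2] for p in s]) for s in(L,Rr,B)]
        ln=[line(w) for w in W]
        print(n,z,'angles L,R from y',[round(np.degrees(np.arctan2(l[0],l[1])+np.pi/2)%180-90,2) for l in ln[:2]],'B from x',round(np.degrees(np.arctan2(ln[2][1],ln[2][0])),2),
          'width',round(1e3*abs(np.cross(np.r_[ln[0][:2]],ln[1][2:]-ln[0][2:])),1))
        if z==.04: out[n]=ln
for n,ln in out.items():
    th=-np.mean([(np.arctan2(l[0],l[1])+np.pi/2)%np.pi-np.pi/2 for l in ln[:2]])
    ex=np.array([np.cos(th),np.sin(th)]);ey=np.array([-ex[1],ex[0]])
    xc=(ex@ln[0][2:]+ex@ln[1][2:])/2; yc=ey@ln[2][2:]+.076
    print(n,'yaw',np.degrees(th),'centre',xc*ex+yc*ey)
E
```

```text
w3 0.04 angles L,R from y [np.float32(10.72), np.float32(10.62)] B from x -10.49 width 118.0
w3 0.036 angles L,R from y [np.float32(10.72), np.float32(10.62)] B from x -10.49 width 119.3
w3 0.044 angles L,R from y [np.float32(10.72), np.float32(10.62)] B from x -10.49 width 116.7
w4 0.04 angles L,R from y [np.float32(10.69), np.float32(10.6)] B from x -10.54 width 118.0
w4 0.036 angles L,R from y [np.float32(10.69), np.float32(10.6)] B from x -10.54 width 119.3
w4 0.044 angles L,R from y [np.float32(10.68), np.float32(10.6)] B from x -10.54 width 116.6
w3 yaw -10.668564 centre [0.45003664 0.1954573 ]
w4 yaw -10.640529 centre [0.45004967 0.19554508]<stdin>:16: DeprecationWarning: Arrays of 2-dimensional vectors are deprecated. Use arrays of 3-dimensional vectors instead. (deprecated in NumPy 2.0)
```

```bash
python3 - <<'E'
from fit import *
tp={'w3':([.42542558,.03829574,.24926],[-2.41138,-2.01340,0]),'w4':([.43448,.08734,.24919],[2.41253,2.01219,0])}
for n in tp:
    i=pickle.load(open(n+'.pkl','rb'));im=cv2.imread(f'pics/{n}.png')
    m=mask(im,(200,100,360,270),(100,125),60,40)
    r=np.where(m.any(1))[0][0]; cs=[np.where(m[k])[0][[0,-1]] for k in(150,200,250)]
    M=R.from_rotvec(tp[n][1]).as_matrix();p=np.array(tp[n][0])
    for dl in(-.002,0,.002,.004): print(n,dl,'pred rows bottom-front/top-front',[proj(i,p+M@[.063+dl,0,dz])[0].round(1) for dz in(.0454,-.0196)],'obs first row',r)
    print(cs,'pred side cols top face @rows', [proj(i,p+M@[xx,sy,-.0196])[0].round(1) for xx in(.06,.0) for sy in(-.0148,.0148)])
E
```

```text
w3 -0.002 pred rows bottom-front/top-front [array([280.7, 135.3]), array([280.4, 152.8])] obs first row 129
w3 0 pred rows bottom-front/top-front [array([280.7, 131.5]), array([280.4, 147.1])] obs first row 129
w3 0.002 pred rows bottom-front/top-front [array([280.7, 127.6]), array([280.4, 141.4])] obs first row 129
w3 0.004 pred rows bottom-front/top-front [array([280.7, 123.8]), array([280.4, 135.7])] obs first row 129
[array([238, 324]), array([240, 322]), array([242, 320])] pred side cols top face @rows [array([239.1, 155.6]), array([321.7, 155.6]), array([244.5, 301.6]), array([316.4, 301.7])]
w4 -0.002 pred rows bottom-front/top-front [array([280.7, 135.2]), array([280.4, 152.7])] obs first row 130
w4 0 pred rows bottom-front/top-front [array([280.7, 131.4]), array([280.4, 147.1])] obs first row 130
w4 0.002 pred rows bottom-front/top-front [array([280.7, 127.5]), array([280.4, 141.4])] obs first row 130
w4 0.004 pred rows bottom-front/top-front [array([280.7, 123.7]), array([280.3, 135.6])] obs first row 130
[array([238, 324]), array([240, 322]), array([242, 320])] pred side cols top face @rows [array([239. , 155.5]), array([321.7, 155.5]), array([244.4, 301.6]), array([316.4, 301.7])]
```

```bash
python3 go.py 0.4178 0.2002 0.0506 -10.65
```

```text
t 7.1 shift(tool,mm) [108.4 -36.8 198.6] wz 0.25 tilt 0.03 tool z [-0. -0. -1.] pos [0.4345 0.087  0.2492] gw 0.341 F [-0.8 -0.5 -1.1] ff 59.31676626205444
```

```bash
python3 -m jog '[{"claw":0.02,"tx":0.015,"ty":-0.005,"tz":0,"wx":0,"wy":0,"wz":0.25},{"claw":0.02,"tx":0.02,"ty":-0.007,"tz":0,"wx":0,"wy":0,"wz":0},{"claw":0.02,"tx":0.02,"ty":-0.007,"tz":0,"wx":0,"wy":0,"wz":0},{"claw":0.02,"tx":0.02,"ty":-0.007,"tz":0.01,"wx":0,"wy":0,"wz":0},{"claw":0.02,"tx":0.02,"ty":-0.007,"tz":0.02,"wx":0,"wy":0,"wz":0},{"claw":0.02,"tx":0.0134,"ty":-0.0038,"tz":0.03,"wx":0,"wy":0,"wz":0},{"claw":0.02,"tx":0,"ty":0,"tz":0.03,"wx":0,"wy":0,"wz":0},{"claw":0.02,"tx":0,"ty":0,"tz":0.015,"wx":0,"wy":0,"wz":0},{"claw":0.02,"tx":0,"ty":0,"tz":0.01,"wx":0,"wy":0,"wz":0},{"claw":0.02,"tx":0,"ty":0,"tz":0,"wx":0,"wy":0,"wz":0},{"claw":0.02,"tx":0,"ty":0,"tz":0,"wx":0,"wy":0,"wz":0}]' | tail -3
python3 go.py 0.4178 0.2002 0.0506 -10.65
```

```text
wrist_force: [0.8, -0.3, -1.2]
grip_width: 0.337
finger_force: 59.3
t 8.2 shift(tool,mm) [-0.7 -1.4 85.1] wz -0.08 tilt 0.11 tool z [ 0.002  0.001 -1.   ] pos [0.4191 0.2006 0.1357] gw 0.337 F [ 0.8 -0.3 -1.2] ff 59.3470698595047
```

```bash
python3 -m jog '[{"claw":0.02,"tx":-0.0007,"ty":-0.0012,"tz":0.01,"wx":0,"wy":0,"wz":0},{"claw":0.02,"tx":0,"ty":0,"tz":0.015,"wx":0,"wy":0,"wz":0},{"claw":0.02,"tx":0,"ty":0,"tz":0.015,"wx":0,"wy":0,"wz":0},{"claw":0.02,"tx":0,"ty":0,"tz":0.015,"wx":0,"wy":0,"wz":0},{"claw":0.02,"tx":0,"ty":0,"tz":0.01,"wx":0,"wy":0,"wz":0},{"claw":0.02,"tx":0,"ty":0,"tz":0.008,"wx":0,"wy":0,"wz":0},{"claw":0.02,"tx":0,"ty":0,"tz":0.005,"wx":0,"wy":0,"wz":0},{"claw":0.02,"tx":0,"ty":0,"tz":0.003,"wx":0,"wy":0,"wz":0},{"claw":0.02,"tx":0,"ty":0,"tz":0,"wx":0,"wy":0,"wz":0},{"claw":0.02,"tx":0,"ty":0,"tz":0,"wx":0,"wy":0,"wz":0}]' | tail -3
python3 go.py 0.4178 0.2002 0.0506 -10.65
```

```text
wrist_force: [5.2, -1.0, -4.7]
grip_width: 0.34
finger_force: 61.9
t 9.2 shift(tool,mm) [0.1 0.4 2.4] wz -0.05 tilt 0.04 tool z [ 0.001 -0.    -1.   ] pos [0.4174 0.2002 0.053 ] gw 0.34 F [ 5.2 -1.  -4.7] ff 61.912266440922394
```

```bash
python3 -m jog '[{"claw":0.02,"tx":0,"ty":0,"tz":0,"wx":0,"wy":0,"wz":0},{"claw":0.02,"tx":0,"ty":0,"tz":0,"wx":0,"wy":0,"wz":0}]' | tail -5
python3 -m jog '[{"claw":0.02,"tx":0,"ty":0.001,"tz":0,"wx":0,"wy":0,"wz":0},{"claw":0.02,"tx":0,"ty":0,"tz":0,"wx":0,"wy":0,"wz":0},{"claw":0.02,"tx":0,"ty":0,"tz":0,"wx":0,"wy":0,"wz":0}]' | tail -5
```

```text
tool_pos: [0.4174, 0.2002, 0.053]
tcp_rot: [2.418, 2.004, 0.0]
wrist_force: [5.5, 1.1, -4.4]
grip_width: 0.34
finger_force: 61.9
tool_pos: [0.4177, 0.2002, 0.0531]
tcp_rot: [-2.418, -2.004, 0.002]
wrist_force: [0.6, -0.4, -2.0]
grip_width: 0.338
finger_force: 62.4
```

```bash
python3 -m jog '[{"claw":0.02,"tx":0,"ty":0.0003,"tz":0.001,"wx":0,"wy":0,"wz":0},{"claw":0.02,"tx":0,"ty":0,"tz":0.001,"wx":0,"wy":0,"wz":0},{"claw":0.02,"tx":0,"ty":0,"tz":0.001,"wx":0,"wy":0,"wz":0},{"claw":0.02,"tx":0,"ty":0,"tz":0,"wx":0,"wy":0,"wz":0},{"claw":0.02,"tx":0,"ty":0,"tz":0,"wx":0,"wy":0,"wz":0}]' | tail -6
```

```text
time_s: 10.2
tool_pos: [0.4182, 0.2002, 0.0506]
tcp_rot: [-2.418, -2.005, 0.0]
wrist_force: [-2.6, -1.0, 3.0]
grip_width: 0.336
finger_force: 63.3
```

```bash
python3 -m jog '[{"claw":0.05,"tx":0,"ty":0,"tz":0,"wx":0,"wy":0,"wz":0},{"claw":0.05,"tx":0,"ty":0,"tz":0,"wx":0,"wy":0,"wz":0},{"claw":0.05,"tx":0,"ty":0,"tz":0,"wx":0,"wy":0,"wz":0},{"claw":0.05,"tx":0,"ty":0,"tz":0,"wx":0,"wy":0,"wz":0},{"claw":0.05,"tx":0,"ty":0,"tz":-0.01,"wx":0,"wy":0,"wz":0},{"claw":0.05,"tx":0,"ty":0,"tz":-0.02,"wx":0,"wy":0,"wz":0},{"claw":0.05,"tx":0,"ty":0,"tz":-0.03,"wx":0,"wy":0,"wz":0},{"claw":0.05,"tx":0,"ty":0,"tz":-0.04,"wx":0,"wy":0,"wz":0},{"claw":0.05,"tx":0,"ty":0,"tz":-0.04,"wx":0,"wy":0,"wz":0},{"claw":0.05,"tx":0,"ty":0,"tz":-0.04,"wx":0,"wy":0,"wz":0},{"claw":0.05,"tx":-0.01,"ty":0,"tz":-0.03,"wx":0,"wy":0,"wz":0},{"claw":0.05,"tx":-0.01,"ty":0,"tz":0,"wx":0,"wy":0,"wz":0}]' | tail -6
python3 snap.py w5
python3 -m jog '[{"claw":0.05,"tx":-0.03,"ty":0,"tz":0,"wx":0,"wy":0,"wz":0},{"claw":0.05,"tx":-0.035,"ty":0.01,"tz":0,"wx":0,"wy":0,"wz":0},{"claw":0.05,"tx":-0.035,"ty":0.014,"tz":0,"wx":0,"wy":0,"wz":0},{"claw":0.05,"tx":-0.035,"ty":0.014,"tz":0,"wx":0,"wy":0,"wz":0},{"claw":0.05,"tx":-0.035,"ty":0.015,"tz":0,"wx":0,"wy":0,"wz":0},{"claw":0.05,"tx":-0.035,"ty":0.015,"tz":0,"wx":0,"wy":0,"wz":0},{"claw":0.05,"tx":-0.035,"ty":0.015,"tz":0,"wx":0,"wy":0,"wz":0},{"claw":0.05,"tx":-0.035,"ty":0.015,"tz":0,"wx":0,"wy":0,"wz":0},{"claw":0.05,"tx":-0.035,"ty":0.015,"tz":0,"wx":0,"wy":0,"wz":0},{"claw":0.05,"tx":-0.035,"ty":0.015,"tz":0,"wx":0,"wy":0,"wz":0},{"claw":0.05,"tx":-0.02,"ty":0.005,"tz":0,"wx":0,"wy":0,"wz":0},{"claw":0.05,"tx":0,"ty":0,"tz":0,"wx":0,"wy":0,"wz":0}]' | tail -6
python3 snap.py w6; python3 go.py 0.517 -0.331 0.1 -10.65
```

```text
time_s: 11.4
tool_pos: [0.4158, 0.1807, 0.2666]
tcp_rot: [2.416, 2.003, 0.014]
wrist_force: [-0.3, -0.0, 0.7]
grip_width: 0.585
finger_force: 0.0
11.4 [0.41582909 0.18069197 0.26658479] [2.41559852 2.00328763 0.01391073] [ 0.33 -0.3   1.53 -0.    1.9   0.52] [-0.3 -0.   0.7] [0.42939007 0.25766313 0.41070705]
time_s: 12.65
tool_pos: [0.477, -0.2051, 0.2579]
tcp_rot: [-2.42, -1.998, 0.003]
wrist_force: [0.4, 0.4, -0.7]
grip_width: 0.579
finger_force: 0.0
12.65 [ 0.47704039 -0.20509227  0.25793342] [-2.41997474 -1.99825611  0.0031898 ] [-0.47 -0.12  1.39 -0.    1.87 -0.28] [ 0.4  0.4 -0.7] [ 0.49273844 -0.12793435  0.4017285 ]
t 12.7 shift(tool,mm) [-117.8   63.6  158.1] wz -0.18 tilt 0.19 tool z [-0.003  0.002 -1.   ] pos [ 0.4772 -0.2036  0.2585] gw 0.584 F [ 0.2 -0.1 -0.1] ff 0.0
```

```bash
python3 - <<'E'
import cv2,numpy as np
a=cv2.imread('pics/w5.png');b=cv2.imread('pics/w6.png')
cv2.imwrite('pics/w56.png',np.hstack([cv2.convertScaleAbs(x[:, 80:480],alpha=1.5,beta=15) for x in(a,b)]))
E
```

```text
(no output)
```

View pics/w56.png

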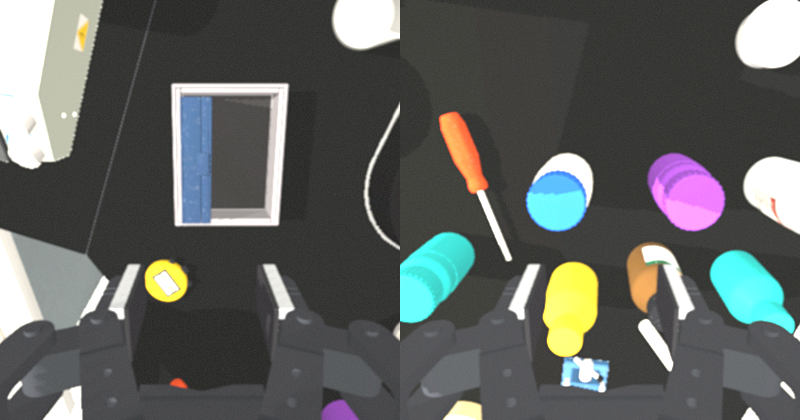

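Left half: the case stands in the tote along the near wall, with its top face at crop x 182–212 and rim from x 171 to 288. Right half: the jar's blue cap is at (236,200) in full pixels, and the amber bottle at about (335,275) is partly behind a finger. I'll measure the free gap and the jar.

```bash
python3 - <<'E'
from fit import *
i5=pickle.load(open('w5.pkl','rb'));i6=pickle.load(open('w6.pkl','rb'));i2=pickle.load(open('w2.pkl','rb'));T=camera_info('top')
ex=np.array([.9828,-.1848]);ey=np.array([.1848,.9828]);C=np.array([.45,.1955])
loc=lambda i,uv,z:[round(float(v)*1e3,1) for v in ((atz(i,uv,z)[:2]-C)@np.c_[ex,ey])]
im=cv2.imread('pics/w5.png');g=cv2.cvtColor(im,6).astype(int);h=cv2.cvtColor(im,40)
print('row150',[(c,int(g[150,c]),int(h[150,c,1])) for c in list(range(248,266))+list(range(286,300))+list(range(346,376))])
m=mask(im,(252,90,300,230),(100,125),60,40);ys,xs=np.where(m);b=cv2.minAreaRect(np.c_[xs,ys].astype(np.float32));print('case box',b)
for uv in cv2.boxPoints(b): print(uv,loc(i5,uv,.070))
for uv in((251,84),(368,84),(362,227),(254,227)): print('rim',uv,loc(i5,uv,.04))
print('jar w6',atz(i6,(236.5,200.5),.108),'top',atz(T,(150+594.5/3.2-.5,170+197.5/3.2-.5),.108),'w2',atz(i2,(281.5,248),.108))
print('tri',tri([(i6,(236.5,200.5)),(T,(150+594.5/3.2-.5,170+197.5/3.2-.5)),(i2,(281.5,248))]))
print('amb w2',atz(i2,(319,361),.118))
E
```

```text
row150 [(248, 29, 9), (249, 20, 12), (250, 21, 46), (251, 30, 9), (252, 81, 18), (253, 141, 19), (254, 174, 14), (255, 165, 16), (256, 144, 14), (257, 152, 16), (258, 170, 16), (259, 170, 9), (260, 143, 15), (261, 102, 71), (262, 74, 124), (263, 75, 129), (264, 78, 125), (265, 80, 123), (286, 80, 120), (287, 77, 118), (288, 75, 112), (289, 76, 116), (290, 70, 121), (291, 57, 101), (292, 47, 35), (293, 42, 24), (294, 44, 22), (295, 39, 19), (296, 43, 29), (297, 42, 6), (298, 39, 19), (299, 42, 17), (346, 45, 22), (347, 61, 16), (348, 98, 15), (349, 122, 14), (350, 129, 17), (351, 129, 17), (352, 130, 19), (353, 128, 17), (354, 136, 16), (355, 155, 14), (356, 172, 17), (357, 176, 15), (358, 167, 15), (359, 152, 15), (360, 157, 16), (361, 170, 16), (362, 160, 15), (363, 120, 16), (364, 66, 15), (365, 26, 29), (366, 19, 26), (367, 20, 24), (368, 19, 13), (369, 23, 43), (370, 20, 13), (371, 20, 38), (372, 20, 0), (373, 17, 57), (374, 20, 24), (375, 24, 31)]
case box ((276.0, 159.0), (126.0, 32.0), 90.0)
[260.  96.] [-48.7, 62.8]
[292.  96.] [-18.8, 62.8]
[292. 222.] [-17.6, -61.9]
[260. 222.] [-51.0, -61.8]
rim (251, 84) [-59.0, 74.7]
rim (368, 84) [58.9, 74.8]
rim (362, 227) [63.7, -78.6]
rim (254, 227) [-59.6, -78.3]
jar w6 [ 0.43706995 -0.20278014  0.108     ] top [ 0.4367229  -0.20702807  0.108     ] w2 [ 0.43564092 -0.20169875  0.108     ]
tri (array([ 0.43638674, -0.20653865,  0.09822825]), [np.float64(1.7221549190601813), np.float64(2.0228388238180823), np.float64(0.7309647511155665)])
amb w2 [ 0.51238657 -0.3231186   0.118     ]
```

```bash
python3 -m jog '[{"claw":0.05,"tx":-0.028,"ty":-0.01,"tz":0,"wx":0,"wy":0,"wz":0},{"claw":0.05,"tx":-0.03,"ty":-0.01,"tz":0,"wx":0,"wy":0,"wz":0},{"claw":0.05,"tx":-0.03,"ty":-0.01,"tz":0,"wx":0,"wy":0,"wz":0},{"claw":0.05,"tx":0,"ty":0,"tz":0,"wx":0,"wy":0,"wz":0},{"claw":0.05,"tx":0,"ty":0,"tz":0,"wx":0,"wy":0,"wz":0}]' | tail -1
python3 snap.py w7
python3 -m jog '[{"claw":0.05,"tx":-0.02,"ty":0.02,"tz":0,"wx":0,"wy":0,"wz":0},{"claw":0.05,"tx":-0.028,"ty":0.025,"tz":0,"wx":0,"wy":0,"wz":0},{"claw":0.05,"tx":-0.028,"ty":0.025,"tz":0,"wx":0,"wy":0,"wz":0},{"claw":0.05,"tx":-0.028,"ty":0.025,"tz":0,"wx":0,"wy":0,"wz":0},{"claw":0.05,"tx":0,"ty":0,"tz":0,"wx":0,"wy":0,"wz":0},{"claw":0.05,"tx":0,"ty":0,"tz":0,"wx":0,"wy":0,"wz":0}]' | tail -1
python3 snap.py w8
python3 - <<'E'
from fit import *
o=[]
for n,X in(('w7',[.4365,-.205,.108]),('w8',[.516,-.329,.118])):
    i=pickle.load(open(n+'.pkl','rb'));u,v=proj(i,X)[0].round().astype(int);print(n,u,v)
    u=max(u,50);v=max(v,50)
    c=cv2.imread(f'pics/{n}.png')[v-50:v+50,u-50:u+50];print('origin',u-50,v-50)
    o.append(cv2.convertScaleAbs(cv2.resize(c,(400,400),interpolation=cv2.INTER_CUBIC),alpha=1.6,beta=20))
cv2.imwrite('pics/w78.png',np.hstack(o))
E
```

```text
finger_force: 0.0
13.2 [ 0.43184057 -0.28291438  0.25994914] [-2.41837046e+00 -2.00398891e+00 -9.55504540e-04] [-0.65 -0.13  1.39  0.    1.87 -0.46] [ 1.3  0.8 -0. ] [ 0.44675264 -0.20566296  0.40380127]
finger_force: 0.0
13.85 [ 0.50692238 -0.40247998  0.25855053] [-2.41482714e+00 -2.00451793e+00 -9.43337148e-05] [-0.72  0.23  1.02  0.    1.89 -0.54] [0.3 1.  1.1] [ 0.5219915  -0.32541558  0.40246767]
w7 269 102
origin 219 52
w8 275 107
origin 225 57
```

View pics/w78.png

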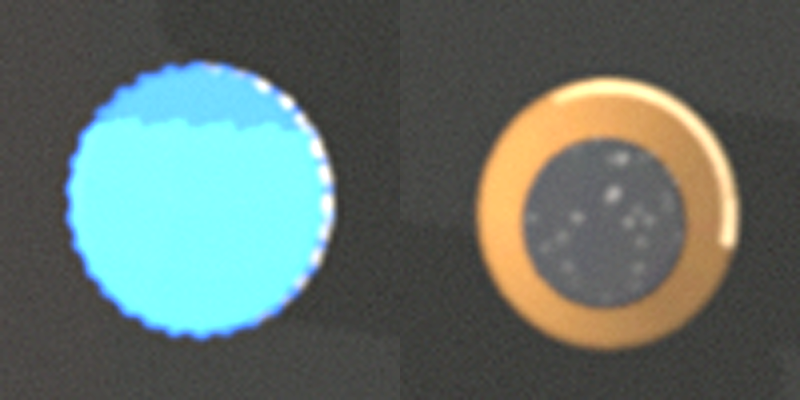

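Seen from straight above: the jar cap centre is at pixel (268.1,101.6) and the amber cap centre at (275.6,112.3), both standing upright and free of neighbours.

```bash
python3 - <<'E'
from fit import *
i7=pickle.load(open('w7.pkl','rb'));i8=pickle.load(open('w8.pkl','rb'));T=camera_info('top')
print('jar',atz(i7,(268.1,101.6),.108),'amb',atz(i8,(275.6,112.3),.118))
print('diam jar',[ (atz(i7,(219+a/4,102),.108)) for a in(68,330)],'amb',[atz(i8,(225+a/4,112),.118) for a in(123,286)])
print(tri([(i7,(268.1,101.6)),(T,(335.3,231.4))]),tri([(i8,(275.6,112.3)),(T,(383.7,201.5))]))
E
python3 go.py 0.515 -0.330 0.1 -10.65
```

```text
jar [ 0.43609899 -0.20430583  0.108     ] amb [ 0.51544451 -0.3327021   0.118     ]
diam jar [array([ 0.4103292 , -0.19975759,  0.108     ]), array([ 0.46278466, -0.20965924,  0.108     ])] amb [array([ 0.50006233, -0.32959486,  0.118     ]), array([ 0.5317234 , -0.33551304,  0.118     ])]
(array([ 0.43607923, -0.20468956,  0.12262805]), [np.float64(0.6314184418116112), np.float64(0.6314184418115042)]) (array([ 0.51633193, -0.33216081,  0.11610655]), [np.float64(1.1014882404443564), np.float64(1.1014882404442383)])
t 13.9 shift(tool,mm) [ 72.3  -5.  160.1] wz 0.06 tilt 0.07 tool z [-0.     0.001 -1.   ] pos [ 0.5067 -0.4021  0.26  ] gw 0.584 F [ 0.1 -0.3  0.2] ff 0.0
```

```bash
python3 -m jog '[{"claw":0.055,"tx":0.02,"ty":-0.0013,"tz":0,"wx":0,"wy":0,"wz":0},{"claw":0.055,"tx":0.025,"ty":-0.0015,"tz":0,"wx":0,"wy":0,"wz":0},{"claw":0.055,"tx":0.025,"ty":-0.0015,"tz":0,"wx":0,"wy":0,"wz":0},{"claw":0.055,"tx":0,"ty":0,"tz":0.03,"wx":0,"wy":0,"wz":0},{"claw":0.055,"tx":0,"ty":0,"tz":0.035,"wx":0,"wy":0,"wz":0},{"claw":0.055,"tx":0,"ty":0,"tz":0.035,"wx":0,"wy":0,"wz":0},{"claw":0.055,"tx":0,"ty":0,"tz":0.03,"wx":0,"wy":0,"wz":0},{"claw":0.055,"tx":0,"ty":0,"tz":0.02,"wx":0,"wy":0,"wz":0},{"claw":0.055,"tx":0,"ty":0,"tz":0.01,"wx":0,"wy":0,"wz":0},{"claw":0.055,"tx":0,"ty":0,"tz":0,"wx":0,"wy":0,"wz":0},{"claw":0.055,"tx":0,"ty":0,"tz":0,"wx":0,"wy":0,"wz":0}]' | tail -6
python3 go.py 0.5155 -0.3325 0.1 -10.65
```

```text
time_s: 15.0
tool_pos: [0.5153, -0.3338, 0.1025]
tcp_rot: [2.416, 2.004, 0.001]
wrist_force: [0.2, -1.1, -0.3]
grip_width: 0.643
finger_force: 0.0
t 15.0 shift(tool,mm) [ 1.3 -0.   2.4] wz -0.01 tilt 0.16 tool z [ 0.002 -0.002 -1.   ] pos [ 0.5153 -0.3338  0.1025] gw 0.643 F [ 0.2 -1.1 -0.3] ff 0.0
```

Close on the cap and test lift.

```bash
python3 -m jog '[{"claw":0.055,"tx":0.001,"ty":0,"tz":0.002,"wx":0,"wy":0,"wz":0},{"claw":0.02,"tx":0,"ty":0,"tz":0,"wx":0,"wy":0,"wz":0},{"claw":0.02,"tx":0,"ty":0,"tz":0,"wx":0,"wy":0,"wz":0},{"claw":0.02,"tx":0,"ty":0,"tz":0,"wx":0,"wy":0,"wz":0},{"claw":0.02,"tx":0,"ty":0,"tz":0,"wx":0,"wy":0,"wz":0},{"claw":0.02,"tx":0,"ty":0,"tz":0,"wx":0,"wy":0,"wz":0},{"claw":0.02,"tx":0,"ty":0,"tz":0,"wx":0,"wy":0,"wz":0},{"claw":0.02,"tx":0,"ty":0,"tz":-0.003,"wx":0,"wy":0,"wz":0},{"claw":0.02,"tx":0,"ty":0,"tz":-0.005,"wx":0,"wy":0,"wz":0},{"claw":0.02,"tx":0,"ty":0,"tz":0,"wx":0,"wy":0,"wz":0},{"claw":0.02,"tx":0,"ty":0,"tz":0,"wx":0,"wy":0,"wz":0}]' | tail -6
python3 go.py 0.4718 0.2250 0.1085 -10.65
```

```text
time_s: 16.1
tool_pos: [0.5148, -0.3329, 0.1058]
tcp_rot: [-2.418, -2.004, 0.0]
wrist_force: [0.1, -0.2, -2.8]
grip_width: 0.378
finger_force: 59.8
t 16.1 shift(tool,mm) [ 540.3 -145.7   -2.4] wz -0.04 tilt 0.05 tool z [-0.001  0.001 -1.   ] pos [ 0.5148 -0.3329  0.1058] gw 0.378 F [ 0.1 -0.2 -2.8] ff 59.75279152393341
```

```bash
python3 -m jog '[{"claw":0.02,"tx":0,"ty":0,"tz":-0.01,"wx":0,"wy":0,"wz":0},{"claw":0.02,"tx":0,"ty":0,"tz":-0.02,"wx":0,"wy":0,"wz":0},{"claw":0.02,"tx":0,"ty":0,"tz":-0.03,"wx":0,"wy":0,"wz":0},{"claw":0.02,"tx":0,"ty":0,"tz":-0.03,"wx":0,"wy":0,"wz":0},{"claw":0.02,"tx":0,"ty":0,"tz":-0.03,"wx":0,"wy":0,"wz":0},{"claw":0.02,"tx":0.005,"ty":-0.002,"tz":-0.02,"wx":0,"wy":0,"wz":0},{"claw":0.02,"tx":0.01,"ty":-0.004,"tz":-0.01,"wx":0,"wy":0,"wz":0},{"claw":0.02,"tx":0.02,"ty":-0.008,"tz":0,"wx":0,"wy":0,"wz":0},{"claw":0.02,"tx":0.025,"ty":-0.012,"tz":0,"wx":0,"wy":0,"wz":0},{"claw":0.02,"tx":0.03,"ty":-0.012,"tz":0,"wx":0,"wy":0,"wz":0},{"claw":0.02,"tx":0.03,"ty":-0.012,"tz":0,"wx":0,"wy":0,"wz":0},{"claw":0.02,"tx":0.03,"ty":-0.012,"tz":0,"wx":0,"wy":0,"wz":0}]' | tail -6
python3 -m jog '[{"claw":0.02,"tx":0.03,"ty":-0.012,"tz":0,"wx":0,"wy":0,"wz":0},{"claw":0.02,"tx":0.03,"ty":-0.012,"tz":0,"wx":0,"wy":0,"wz":0},{"claw":0.02,"tx":0.03,"ty":-0.012,"tz":0,"wx":0,"wy":0,"wz":0},{"claw":0.02,"tx":0.03,"ty":-0.012,"tz":0,"wx":0,"wy":0,"wz":0},{"claw":0.02,"tx":0.03,"ty":-0.012,"tz":0,"wx":0,"wy":0,"wz":0},{"claw":0.02,"tx":0.03,"ty":-0.012,"tz":0,"wx":0,"wy":0,"wz":0},{"claw":0.02,"tx":0.03,"ty":-0.012,"tz":0,"wx":0,"wy":0,"wz":0},{"claw":0.02,"tx":0.03,"ty":-0.012,"tz":0,"wx":0,"wy":0,"wz":0},{"claw":0.02,"tx":0.03,"ty":0,"tz":0,"wx":0,"wy":0,"wz":0},{"claw":0.02,"tx":0.025,"ty":0,"tz":0,"wx":0,"wy":0,"wz":0},{"claw":0.02,"tx":0.015,"ty":0,"tz":0,"wx":0,"wy":0,"wz":0},{"claw":0.02,"tx":0.005,"ty":0,"tz":0,"wx":0,"wy":0,"wz":0}]' | tail -6
python3 go.py 0.4718 0.2250 0.104 -10.65
```

```text
time_s: 17.3
tool_pos: [0.4809, -0.1724, 0.2556]
tcp_rot: [-2.418, -2.004, 0.001]
wrist_force: [0.7, 1.2, -3.2]
grip_width: 0.379
finger_force: 60.1
time_s: 18.5
tool_pos: [0.4455, 0.1543, 0.2557]
tcp_rot: [-2.416, -2.007, 0.002]
wrist_force: [-0.5, -1.0, -2.5]
grip_width: 0.379
finger_force: 60.3
t 18.5 shift(tool,mm) [ 74.3  13.1 151.6] wz 0.07 tilt 0.07 tool z [-0.001 -0.    -1.   ] pos [0.4455 0.1543 0.2557] gw 0.379 F [-0.5 -1.  -2.5] ff 60.29015064239502
```

```bash
python3 -m jog '[{"claw":0.02,"tx":0.012,"ty":0.002,"tz":0,"wx":0,"wy":0,"wz":0},{"claw":0.02,"tx":0.02,"ty":0.004,"tz":0,"wx":0,"wy":0,"wz":0},{"claw":0.02,"tx":0.022,"ty":0.004,"tz":0,"wx":0,"wy":0,"wz":0},{"claw":0.02,"tx":0.015,"ty":0.002,"tz":0,"wx":0,"wy":0,"wz":0},{"claw":0.02,"tx":0.005,"ty":0.001,"tz":0.015,"wx":0,"wy":0,"wz":0},{"claw":0.02,"tx":0,"ty":0,"tz":0.025,"wx":0,"wy":0,"wz":0},{"claw":0.02,"tx":0,"ty":0,"tz":0.03,"wx":0,"wy":0,"wz":0},{"claw":0.02,"tx":0,"ty":0,"tz":0.02,"wx":0,"wy":0,"wz":0},{"claw":0.02,"tx":0,"ty":0,"tz":0.01,"wx":0,"wy":0,"wz":0},{"claw":0.02,"tx":0,"ty":0,"tz":0,"wx":0,"wy":0,"wz":0},{"claw":0.02,"tx":0,"ty":0,"tz":0,"wx":0,"wy":0,"wz":0}]' | tail -3
python3 go.py 0.4718 0.2250 0.104 -10.65
```

```text
wrist_force: [-0.4, 1.1, -1.9]
grip_width: 0.376
finger_force: 60.3
t 19.6 shift(tool,mm) [ 1.5 -1.2 53. ] wz -0.07 tilt 0.06 tool z [ 0.001  0.    -1.   ] pos [0.4727 0.2233 0.157 ] gw 0.376 F [-0.4  1.1 -1.9] ff 60.29570817947388
```

```bash
python3 -m jog '[{"claw":0.02,"tx":0.0012,"ty":-0.001,"tz":0.007,"wx":0,"wy":0,"wz":0},{"claw":0.02,"tx":0,"ty":0,"tz":0.01,"wx":0,"wy":0,"wz":0},{"claw":0.02,"tx":0,"ty":0,"tz":0.01,"wx":0,"wy":0,"wz":0},{"claw":0.02,"tx":0,"ty":0,"tz":0.01,"wx":0,"wy":0,"wz":0},{"claw":0.02,"tx":0,"ty":0,"tz":0.006,"wx":0,"wy":0,"wz":0},{"claw":0.02,"tx":0,"ty":0,"tz":0.003,"wx":0,"wy":0,"wz":0},{"claw":0.02,"tx":0,"ty":0,"tz":0.001,"wx":0,"wy":0,"wz":0},{"claw":0.02,"tx":0,"ty":0,"tz":0,"wx":0,"wy":0,"wz":0},{"claw":0.02,"tx":0,"ty":0,"tz":0,"wx":0,"wy":0,"wz":0}]' | tail -3
python3 go.py 0.4718 0.2250 0.104 -10.65
```

```text
wrist_force: [0.7, -0.2, -3.2]
grip_width: 0.377
finger_force: 60.3
t 20.5 shift(tool,mm) [ 0.  -0.1  5.8] wz -0.04 tilt 0.05 tool z [ 0.001  0.    -1.   ] pos [0.4719 0.225  0.1098] gw 0.377 F [ 0.7 -0.2 -3.2] ff 60.295701026916504
```

```bash
python3 -m jog '[{"claw":0.02,"tx":0,"ty":0,"tz":0.0015,"wx":0,"wy":0,"wz":0},{"claw":0.02,"tx":0,"ty":0,"tz":0.0015,"wx":0,"wy":0,"wz":0},{"claw":0.02,"tx":0,"ty":0,"tz":0.001,"wx":0,"wy":0,"wz":0},{"claw":0.02,"tx":0,"ty":0,"tz":0,"wx":0,"wy":0,"wz":0},{"claw":0.02,"tx":0,"ty":0,"tz":0,"wx":0,"wy":0,"wz":0}]' | grep -v tcp
python3 -m jog '[{"claw":0.02,"tx":0,"ty":0,"tz":0.001,"wx":0,"wy":0,"wz":0},{"claw":0.02,"tx":0,"ty":0,"tz":0,"wx":0,"wy":0,"wz":0},{"claw":0.02,"tx":0,"ty":0,"tz":0,"wx":0,"wy":0,"wz":0}]' | grep -v tcp
```

```text
time_s: 21.0
tool_pos: [0.4716, 0.2249, 0.1052]
wrist_force: [0.3, -0.1, -2.8]
grip_width: 0.381
finger_force: 60.3
time_s: 21.3
tool_pos: [0.4718, 0.225, 0.1047]
wrist_force: [-0.0, 0.0, 0.1]
grip_width: 0.377
finger_force: 60.6
```

```bash
python3 -m jog '[{"claw":0.052,"tx":0,"ty":0,"tz":0.0003,"wx":0,"wy":0,"wz":0},{"claw":0.052,"tx":0,"ty":0,"tz":0,"wx":0,"wy":0,"wz":0},{"claw":0.052,"tx":0,"ty":0,"tz":0,"wx":0,"wy":0,"wz":0},{"claw":0.052,"tx":0,"ty":0,"tz":0,"wx":0,"wy":0,"wz":0},{"claw":0.052,"tx":0,"ty":0,"tz":-0.01,"wx":0,"wy":0,"wz":0},{"claw":0.052,"tx":0,"ty":0,"tz":-0.02,"wx":0,"wy":0,"wz":0},{"claw":0.052,"tx":0,"ty":0,"tz":-0.03,"wx":0,"wy":0,"wz":0},{"claw":0.052,"tx":0,"ty":0,"tz":-0.04,"wx":0,"wy":0,"wz":0},{"claw":0.07,"tx":-0.01,"ty":0,"tz":-0.04,"wx":0,"wy":0,"wz":0},{"claw":0.07,"tx":-0.03,"ty":0,"tz":-0.01,"wx":0,"wy":0,"wz":0},{"claw":0.07,"tx":-0.03,"ty":0,"tz":0,"wx":0,"wy":0,"wz":0},{"claw":0.07,"tx":-0.035,"ty":0,"tz":0,"wx":0,"wy":0,"wz":0}]' | tail -3
python3 -m jog '[{"claw":0.07,"tx":-0.035,"ty":0,"tz":0,"wx":0,"wy":0,"wz":0},{"claw":0.07,"tx":-0.04,"ty":0,"tz":0,"wx":0,"wy":0,"wz":0},{"claw":0.07,"tx":-0.04,"ty":0.005,"tz":0,"wx":0,"wy":0,"wz":0},{"claw":0.07,"tx":-0.04,"ty":0.01,"tz":0,"wx":0,"wy":0,"wz":0},{"claw":0.07,"tx":-0.04,"ty":0.01,"tz":0,"wx":0,"wy":0,"wz":0},{"claw":0.07,"tx":-0.04,"ty":0.01,"tz":0,"wx":0,"wy":0,"wz":0},{"claw":0.07,"tx":-0.04,"ty":0.009,"tz":0,"wx":0,"wy":0,"wz":0},{"claw":0.07,"tx":-0.035,"ty":0,"tz":0,"wx":0,"wy":0,"wz":0},{"claw":0.07,"tx":-0.014,"ty":0,"tz":0,"wx":0,"wy":0,"wz":0},{"claw":0.07,"tx":0,"ty":0,"tz":0,"wx":0,"wy":0,"wz":0},{"claw":0.07,"tx":0,"ty":0,"tz":0,"wx":0,"wy":0,"wz":0}]' | tail -3
python3 go.py 0.436 -0.2045 0.090 -10.65
```

```text
wrist_force: [1.0, 0.0, -0.7]
grip_width: 0.817
finger_force: 0.0
wrist_force: [-0.1, 0.1, -0.9]
grip_width: 0.818
finger_force: 0.0
t 23.6 shift(tool,mm) [ -0.3   0.5 164.5] wz -0.04 tilt 0.05 tool z [ 0.001  0.    -1.   ] pos [ 0.4354 -0.2042  0.2545] gw 0.818 F [-0.1  0.1 -0.9] ff 0.0
```

```bash
python3 -m jog '[{"claw":0.07,"tx":0,"ty":0.0005,"tz":0.03,"wx":0,"wy":0,"wz":0},{"claw":0.07,"tx":0,"ty":0,"tz":0.04,"wx":0,"wy":0,"wz":0},{"claw":0.07,"tx":0,"ty":0,"tz":0.04,"wx":0,"wy":0,"wz":0},{"claw":0.07,"tx":0,"ty":0,"tz":0.03,"wx":0,"wy":0,"wz":0},{"claw":0.07,"tx":0,"ty":0,"tz":0.02,"wx":0,"wy":0,"wz":0},{"claw":0.07,"tx":0,"ty":0,"tz":0.008,"wx":0,"wy":0,"wz":0},{"claw":0.07,"tx":0,"ty":0,"tz":0,"wx":0,"wy":0,"wz":0},{"claw":0.07,"tx":0,"ty":0,"tz":0,"wx":0,"wy":0,"wz":0}]' | tail -6
python3 -m jog '[{"claw":0.035,"tx":0,"ty":0,"tz":0,"wx":0,"wy":0,"wz":0},{"claw":0.035,"tx":0,"ty":0,"tz":0,"wx":0,"wy":0,"wz":0},{"claw":0.035,"tx":0,"ty":0,"tz":0,"wx":0,"wy":0,"wz":0},{"claw":0.035,"tx":0,"ty":0,"tz":0,"wx":0,"wy":0,"wz":0},{"claw":0.035,"tx":0,"ty":0,"tz":0,"wx":0,"wy":0,"wz":0},{"claw":0.035,"tx":0,"ty":0,"tz":0,"wx":0,"wy":0,"wz":0}]' | tail -6
python3 -m jog '[{"claw":0.035,"tx":0,"ty":0,"tz":-0.003,"wx":0,"wy":0,"wz":0},{"claw":0.035,"tx":0,"ty":0,"tz":-0.005,"wx":0,"wy":0,"wz":0},{"claw":0.035,"tx":0,"ty":0,"tz":0,"wx":0,"wy":0,"wz":0},{"claw":0.035,"tx":0,"ty":0,"tz":0,"wx":0,"wy":0,"wz":0}]' | tail -6
```

```text
time_s: 24.4
tool_pos: [0.4366, -0.2047, 0.0876]
tcp_rot: [2.416, 2.005, 0.001]
wrist_force: [0.5, -0.4, 1.1]
grip_width: 0.816
finger_force: 0.0
time_s: 25.0
tool_pos: [0.4367, -0.2055, 0.0883]
tcp_rot: [2.416, 2.003, 0.002]
wrist_force: [-1.6, 1.1, 5.9]
grip_width: 0.582
finger_force: 62.8
time_s: 25.4
tool_pos: [0.4357, -0.2049, 0.0938]
tcp_rot: [-2.419, -2.005, 0.0]
wrist_force: [0.6, 0.7, -3.5]
grip_width: 0.588
finger_force: 62.6
```

```bash
python3 -m jog '[{"claw":0.035,"tx":0,"ty":0,"tz":-0.01,"wx":0,"wy":0,"wz":0},{"claw":0.035,"tx":0,"ty":0,"tz":-0.02,"wx":0,"wy":0,"wz":0},{"claw":0.035,"tx":0,"ty":0,"tz":-0.03,"wx":0,"wy":0,"wz":0},{"claw":0.035,"tx":0.005,"ty":0,"tz":-0.03,"wx":0,"wy":0,"wz":0},{"claw":0.035,"tx":0.01,"ty":-0.002,"tz":-0.03,"wx":0,"wy":0,"wz":0},{"claw":0.035,"tx":0.02,"ty":-0.004,"tz":-0.02,"wx":0,"wy":0,"wz":0},{"claw":0.035,"tx":0.028,"ty":-0.004,"tz":-0.01,"wx":0,"wy":0,"wz":0},{"claw":0.035,"tx":0.03,"ty":-0.004,"tz":0,"wx":0,"wy":0,"wz":0},{"claw":0.035,"tx":0.03,"ty":-0.004,"tz":0,"wx":0,"wy":0,"wz":0},{"claw":0.035,"tx":0.03,"ty":-0.004,"tz":0,"wx":0,"wy":0,"wz":0},{"claw":0.035,"tx":0.03,"ty":-0.004,"tz":0,"wx":0,"wy":0,"wz":0},{"claw":0.035,"tx":0.03,"ty":-0.004,"tz":0,"wx":0,"wy":0,"wz":0}]' | tail -3
python3 -m jog '[{"claw":0.035,"tx":0.03,"ty":-0.004,"tz":0,"wx":0,"wy":0,"wz":0},{"claw":0.035,"tx":0.03,"ty":-0.004,"tz":0,"wx":0,"wy":0,"wz":0},{"claw":0.035,"tx":0.03,"ty":-0.003,"tz":0,"wx":0,"wy":0,"wz":0},{"claw":0.035,"tx":0.03,"ty":-0.003,"tz":0,"wx":0,"wy":0,"wz":0},{"claw":0.035,"tx":0.02,"ty":0,"tz":0,"wx":0,"wy":0,"wz":0},{"claw":0.035,"tx":0.01,"ty":0,"tz":0,"wx":0,"wy":0,"wz":0},{"claw":0.035,"tx":0,"ty":0,"tz":0,"wx":0,"wy":0,"wz":0},{"claw":0.035,"tx":0,"ty":0,"tz":0,"wx":0,"wy":0,"wz":0}]' | tail -3
python3 go.py 0.4595 0.1596 0.092 -10.65
```

```text
wrist_force: [1.1, -0.4, -2.9]
grip_width: 0.589
finger_force: 62.9
wrist_force: [-0.1, -0.6, -2.5]
grip_width: 0.585
finger_force: 62.9
t 27.4 shift(tool,mm) [  0.4  -0.4 152.1] wz -0.06 tilt 0.04 tool z [-0.    -0.001 -1.   ] pos [0.4599 0.1593 0.2441] gw 0.585 F [-0.1 -0.6 -2.5] ff 62.85624146461487
```

```bash
python3 -m jog '[{"claw":0.035,"tx":0,"ty":0,"tz":0.02,"wx":0,"wy":0,"wz":0},{"claw":0.035,"tx":0,"ty":0,"tz":0.03,"wx":0,"wy":0,"wz":0},{"claw":0.035,"tx":0,"ty":0,"tz":0.03,"wx":0,"wy":0,"wz":0},{"claw":0.035,"tx":0,"ty":0,"tz":0.018,"wx":0,"wy":0,"wz":0},{"claw":0.035,"tx":0,"ty":0,"tz":0.005,"wx":0,"wy":0,"wz":0},{"claw":0.035,"tx":0,"ty":0,"tz":0,"wx":0,"wy":0,"wz":0},{"claw":0.035,"tx":0,"ty":0,"tz":0,"wx":0,"wy":0,"wz":0}]' | tail -3
python3 go.py 0.4595 0.1596 0.092 -10.65
```

```text
wrist_force: [-0.7, 0.0, -2.5]
grip_width: 0.584
finger_force: 63.0
t 28.1 shift(tool,mm) [-0.2 -1.1 50.6] wz -0.09 tilt 0.13 tool z [ 0.002  0.    -1.   ] pos [0.4605 0.1596 0.1426] gw 0.584 F [-0.7  0.  -2.5] ff 63.016197681427
```

```bash
python3 -m jog '[{"claw":0.035,"tx":0,"ty":-0.0005,"tz":0.007,"wx":0,"wy":0,"wz":0},{"claw":0.035,"tx":0,"ty":0,"tz":0.01,"wx":0,"wy":0,"wz":0},{"claw":0.035,"tx":0,"ty":0,"tz":0.01,"wx":0,"wy":0,"wz":0},{"claw":0.035,"tx":0,"ty":0,"tz":0.009,"wx":0,"wy":0,"wz":0},{"claw":0.035,"tx":0,"ty":0,"tz":0.005,"wx":0,"wy":0,"wz":0},{"claw":0.035,"tx":0,"ty":0,"tz":0.003,"wx":0,"wy":0,"wz":0},{"claw":0.035,"tx":0,"ty":0,"tz":0.001,"wx":0,"wy":0,"wz":0},{"claw":0.035,"tx":0,"ty":0,"tz":0,"wx":0,"wy":0,"wz":0},{"claw":0.035,"tx":0,"ty":0,"tz":0,"wx":0,"wy":0,"wz":0}]' | tail -3
python3 go.py 0.4595 0.1596 0.092 -10.65
```

```text
wrist_force: [-0.4, -0.4, -2.6]
grip_width: 0.587
finger_force: 63.0
t 29.0 shift(tool,mm) [-0.5 -0.1  4.5] wz -0.04 tilt 0.05 tool z [ 0.001  0.    -1.   ] pos [0.4597 0.1601 0.0965] gw 0.587 F [-0.4 -0.4 -2.6] ff 63.015711307525635
```

```bash
python3 -m jog '[{"claw":0.035,"tx":0,"ty":0,"tz":0.001,"wx":0,"wy":0,"wz":0},{"claw":0.035,"tx":0,"ty":0,"tz":0.001,"wx":0,"wy":0,"wz":0},{"claw":0.035,"tx":0,"ty":0,"tz":0.001,"wx":0,"wy":0,"wz":0},{"claw":0.035,"tx":0,"ty":0,"tz":0,"wx":0,"wy":0,"wz":0},{"claw":0.035,"tx":0,"ty":0,"tz":0,"wx":0,"wy":0,"wz":0}]' | grep -v tcp
python3 -m jog '[{"claw":0.035,"tx":0,"ty":0,"tz":0.001,"wx":0,"wy":0,"wz":0},{"claw":0.035,"tx":0,"ty":0,"tz":0,"wx":0,"wy":0,"wz":0},{"claw":0.035,"tx":0,"ty":0,"tz":0,"wx":0,"wy":0,"wz":0}]' | grep -v tcp
```

```text
time_s: 29.5
tool_pos: [0.4595, 0.1601, 0.0934]
wrist_force: [-0.7, 0.4, 0.3]
grip_width: 0.583
finger_force: 63.2
time_s: 29.8
tool_pos: [0.4596, 0.1603, 0.0934]
wrist_force: [-3.8, -0.4, 6.3]
grip_width: 0.589
finger_force: 63.8
```

```bash
python3 -m jog '[{"claw":0.035,"tx":0,"ty":0,"tz":-0.0008,"wx":0,"wy":0,"wz":0},{"claw":0.068,"tx":0,"ty":0,"tz":0,"wx":0,"wy":0,"wz":0},{"claw":0.068,"tx":0,"ty":0,"tz":0,"wx":0,"wy":0,"wz":0},{"claw":0.068,"tx":0,"ty":0,"tz":0,"wx":0,"wy":0,"wz":0},{"claw":0.068,"tx":0,"ty":0,"tz":0,"wx":0,"wy":0,"wz":0},{"claw":0.068,"tx":0,"ty":0,"tz":-0.01,"wx":0,"wy":0,"wz":0},{"claw":0.068,"tx":0,"ty":0,"tz":-0.02,"wx":0,"wy":0,"wz":0},{"claw":0.068,"tx":0,"ty":0,"tz":-0.03,"wx":0,"wy":0,"wz":0},{"claw":0.068,"tx":0,"ty":0,"tz":-0.04,"wx":0,"wy":0,"wz":0},{"claw":0.068,"tx":0,"ty":0,"tz":-0.04,"wx":0,"wy":0,"wz":0},{"claw":0.068,"tx":0,"ty":0,"tz":-0.04,"wx":0,"wy":0,"wz":0}]' | tail -3
python3 -m jog '[{"claw":0.068,"tx":-0.02,"ty":-0.003,"tz":-0.01,"wx":0,"wy":0,"wz":0},{"claw":0.068,"tx":-0.03,"ty":-0.003,"tz":-0.01,"wx":0,"wy":0,"wz":0},{"claw":0.068,"tx":-0.02,"ty":-0.003,"tz":0,"wx":0,"wy":0,"wz":0},{"claw":0.068,"tx":0,"ty":0,"tz":0,"wx":0,"wy":0,"wz":0},{"claw":0.068,"tx":0,"ty":0,"tz":0,"wx":0,"wy":0,"wz":0},{"claw":0.068,"tx":0,"ty":0,"tz":0,"wx":0,"wy":0,"wz":0}]' | tail -6
python3 snap.py w9
python3 - <<'E'
from bench import *; import cv2,numpy as np
w=cv2.imread('pics/w9.png')[0:280,130:430]; s=camera('scene')[120:230,195:345,::-1]
cv2.imwrite('pics/fin.png',cv2.convertScaleAbs(np.hstack([cv2.resize(w,(360,336)),cv2.resize(s,(440,323)) [:,:,:] if 0 else cv2.copyMakeBorder(cv2.resize(s,(440,323)),0,13,0,0,0)]),alpha=1.4,beta=15))
E
```

```text
wrist_force: [1.3, -0.1, 0.1]
grip_width: 0.797
finger_force: 0.0
time_s: 31.5
tool_pos: [0.4376, 0.0934, 0.2927]
tcp_rot: [-2.418, -2.005, 0.0]
wrist_force: [-0.9, 0.1, 0.2]
grip_width: 0.796
finger_force: 0.0
31.5 [0.43764437 0.09340826 0.29269988] [-2.41795573e+00 -2.00511783e+00  2.24220506e-05] [ 0.13 -0.29  1.48  0.    1.96  0.32] [-0.9  0.1  0.2] [0.45252943 0.17077756 0.43648731]
```

View pics/fin.png

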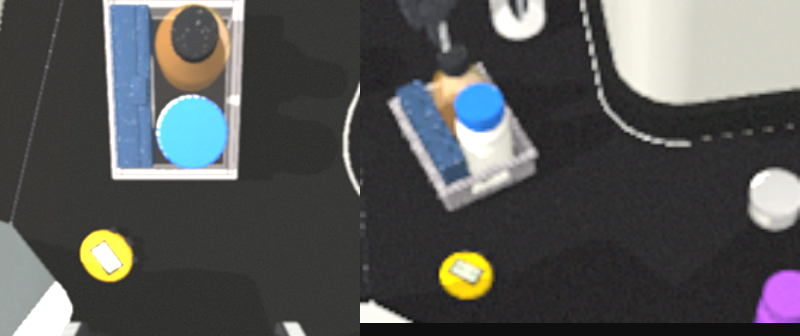

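The last picture shows all three in the tote: the case along the near wall (wrist crop x≈130), the bottle upright at (193,35), and the jar upright at (193,132). Nothing overlaps and the gripper is clear, so I'm handing in.

```bash
python3 -c "
from bench import *
print(job_done())"
```

```text
the job is handed in; nothing more can be done
None
```

The case, the amber bottle and the white jar now stand side by side in the tote, the case along the near long wall, the bottle and jar upright in the last picture; the job was handed in at about 31.6 s, with the verdict not shown.

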